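# Cock and load the classroom ball launcher

## Robot

A 6-joint arm with a two-finger parallel gripper is mounted at the origin on the work surface. World frame = base frame: x ahead of the robot, y to its left, z up, the work surface at z = 0. Lengths are in m, angles in degrees, forces in N, time in s.
With the tool pointing down it reaches from about 0.3 to 0.75 m from the base axis. Payload 8.5 kg.
Tool frame: the origin (TCP) lies at the very end of the fingers, on their centre line; the grasp point (between the pads) lies 19 mm behind it (env.pinch_z is the distance from the TCP to the grasp point, in m); z points along the fingers, y is the line along which they close (so a half turn about z gives the same grasp; the last joint's range is limited). The gripper opens to 85 mm and grips with 20 to 120 N. Pads are 22 mm wide; open, the fingers measure 114 mm over their backs; the gripper's body (76 mm by 85 mm) begins 54 mm behind the grasp point. The pads swing forward as they close: fully open they stand 13 mm farther back than shut.
Start: joints at [-86.477, 21.807, 74.336, -0, 83.858, -12.336], TCP at [0.15, -0.529, 0.231] pointing down, gripper open.
Joint ranges: [-178.18, 178.18], [-50.72, 133.34], [12.68, 142.11], [-81.47, 261.47], [9.98, 163.14], [-165.26, 165.26]. Speed limits (degrees/s): [136.94, 136.94, 180, 180, 180, 180].

## Interface

Orientations are given as a 3x3 rotation matrix whose columns are the frame's x, y, z axes.
In Python, from rig import env, viewer gives the robot as it stands.
- The arm moves only by the tool drive_tool, never from a script. Its argument "series" is a list of rows, each a list of 3 entries, a list of its own where there are three numbers: the shift along the tool's x, y, z in m, then the turn about the tool's z in degrees, then the finger opening in m, from 0 to 0.0854. A call has 1 to 20 rows; each row is the pose to reach, as a shift and turn from the pose commanded when the call began, along the tool's axes at that moment; what a row does not reach only later rows make up. A row lasts 1/10 s, in which the tool goes at most 50 mm and 8.59 degrees, less where a joint would pass 70% of its speed; a pose out of reach is approached as far as the arm can. A call with a gripper value outside its range is refused whole. The fingers move at their own pace and stop on an object; "newtons" is the grip in N (left out, the last holds). Time passes only in rows, so rows that repeat a pose let the fingers close. It gives the time, the measured TCP pose, the force, the opening and the grip force at its end, in the units of the state.
- env.observe(): the state, without advancing time (a new reading comes with each control period).
- viewer.get_image(name): name is "side" or "top" or "wrist"; returns a dict with "img" (384x512x3 uint8, red, green, blue), "depth" (384x512 float32, m along the optical axis (not along the pixel's ray), 0 where there is no reading), "camera_matrix" (3x3 intrinsics, pixels), "rvec" (rotation vector, rad) and "tvec" (3), from world to camera coordinates, as OpenCV has them. Camera axes: x right, y down, z forward; pixel columns grow to the right and rows downward; lengths in m; the calibration is good to about 2 mm. A picture is of the moment at which its call begins.
- env.close_job(): hands the job in; it is judged then, once.
The state is a dict: "time_s": time; "q": joint angles; "qvel": joint speeds; "joint_efforts": joint torques, N m; "position": TCP position; "tool_rot": TCP orientation; "ft_force": force on the tool from outside, world axes, zero at the start; "wrist_torque": the same for the moment, N m; "grip_width": finger opening in m; "gripper_force": force on a finger pad.
Only numpy, scipy, OpenCV 4.12 (cv2) and the standard library are available. Lean on these libraries where they do the work, as an engineer would, in place of code of your own. Each camera call takes 0.05 s, during which the arm holds its last target. There are 200 camera calls.

## Task

Get the ball launcher ready for the next shot: push its sprung orange arm back, click by click, until it hangs on the catch with its tip over the red peg, easing it onto the catch so that it never flies or snaps forward; then fetch the wooden ball from the small steel cup and rest it on the black tee. Leave the launcher cocked, and leave the cup and everything else on the table where it stands.

Things in the scene. Friction and masses are not known exactly. Their poses are not given: they have to be found in the camera images.
- launcher: Ball launcher fixed to the table: plywood board 300 (x) x 280 (y) x 15 mm, origin at the centre of its underside; position and yaw vary. Offsets below are in its frame. On it: a steel pivot post at x +60, y -70 mm, a flat orange arm swinging level about it, a black tee, a steel hook with a red trigger paddle, three coloured pegs, and a loose blue jar lid on the corner near x -110, y +105 mm.
- striker (a joint): Angle a of the orange arm (rad): 0 at rest, the arm then pointing along launcher -x from the post, right over the tee. It grows as the arm is pushed back towards launcher +y (clockwise from above): the arm points along (-cos a, +sin a). End stop 1.22. A spring drives it back to 0: 0.30 N m at 0, rising evenly to 0.81 N m at 1.02 (2 to 6 N at 140 mm from the post).
- striker_tip (a point): Point on the top of the orange arm, 190 mm from the post's axis, 5 mm from the arm's end.
- striker_mid (a point): Point on the arm's top face 140 mm from the post's axis, a good place to push. The arm is a flat bar 12 mm thick and 195 mm long from the axis, underside 34 mm and top 50 mm above the table. It is pushed on its firing side, which faces launcher -y at rest.
- hook_pivot (a point): Axis of the steel hook, at the board's top face, at launcher x +133, y -9 mm. The hook is a flat steel lever whose top is 32 mm above the table; its nose is near launcher x +80, y +9 mm.
- pivot (a point): Axis of the arm's post, at the board's top face (15 mm above the table). The post is 14 mm across and rises 73 mm above the table. A quadrant plate with four upright steel pins, 80 mm from this axis, turns with the arm, below it.
- peg_red_center (a point): Centre of the red peg: 14 mm across, 12 mm high, fixed upright on the board (its top is 27 mm above the table), 190 mm from the striker's axis. A blue and a white peg are alike. The three mark the holding angles 0.54, 0.78 and 1.02 in an order that changes; the arm's tip passes just above them. The red one is the setting wanted.
- trigger (a point): Top of the red trigger paddle of the hook (22 mm wide, 6 mm thick, top 49 mm above the table), at about launcher x +99, y +57 mm. Hair trigger: pushing it less than 10 mm (about 4 N) towards the launcher's +x side frees the arm. Keep off it.
- catch (a joint): Angle of the steel hook (rad): 0 when down; up to 0.2 as a pin clicks past; grows as the trigger is pushed. It holds the arm at about 0.30, 0.54, 0.78 or 1.02. Push the arm 0.06 to 0.15 past a holding angle for the hook to drop in (some 0.24 past reaches the next one), then ease it back until the hook carries it. One notch too far cannot be undone without firing.
- tee_top (a point): Centre of the top of the black tee on the launcher board: an open ring 30 mm outside, 22 mm inside, 8 mm high, its top 23 mm above the table, 150 mm from the post's axis under the resting arm. The ball rests on its rim with its centre 17 mm above this point.
- ball_center (a point): Centre of the wooden ball: 40 mm across, 25 to 50 g. At first it rests in the mouth of the ball cup with its centre about 57 mm above the table.
- ball_cup_foot (a point): Centre of the underside of the loose little steel cup that carries the ball: 45 mm tall, 38 mm across at the mouth (54 mm at the foot). It stands to one side of the launcher; a jar and a tumbler up to 100 mm tall may stand some 100 mm away.
- tumbler: Bystander: loose steel tumbler, 72 mm across, 100 mm tall, origin at the centre of its underside.
- jar_red: Bystander: loose closed red jar, 66 mm across, 85 mm tall, origin at the centre of its underside.
- jar_blue: Bystander: loose closed blue jar, 68 mm across, 90 mm tall, origin at the centre of its underside.
- jar_lid: Bystander: loose blue jar lid lying on the launcher board, 60 mm across, 12 mm high, origin at the centre of its underside.
- weight: Bystander: loose brass weight, 28 mm across, 41 mm tall, standing on the launcher board on the arm's firing side, near launcher x -15, y -120 mm; origin at the centre of its underside.
- phone: Bystander: loose black phone, 160 (x) x 76 x 9 mm, origin at the centre of its underside.
- packet: Bystander: loose cardboard packet, 90 (x) x 130 (y) x 45 mm, origin at the centre of its underside.
- spoon: Bystander: loose wooden spoon, 170 mm long, lying along its x axis.

How it is judged (in metres and radians):
On the way:
1. the arm hangs on the catch, still and let go, with its tip over the red peg (horizontal distance between striker_tip and peg_red_center below 0.014 m and velocity of joint striker between -0.05 and 0.05 rad/s and contact force between each of the arm, the fingers and striker below 0.05 N), for 0.3 s.
At the end, for the whole second after the job is handed in: The orange arm is still, held by the hook with its tip within 14 mm (seen from above) of the red peg's centre; the ball is at rest on the tee, its centre within 6 mm of the tee's axis and 12 to 21 mm above its top (horizontal distance between striker_tip and peg_red_center below 0.014 m and velocity of joint striker between -0.05 and 0.05 rad/s and horizontal distance between ball_center and tee_top below 0.006 m and z of ball_center in the frame of tee_top between 0.012 and 0.021 m and linear speed of ball below 0.02 m/s); the robot touches nothing.
It fails at once if the arm flies or snaps forward (faster than 3 rad/s) (velocity of joint striker below -3 rad/s).
It fails at once if a bystander or the ball's cup is shifted by more than 30 mm or knocked over (distance of any of tumbler, jar_red, jar_blue, jar_lid, weight, phone, packet, spoon, ball_cup_foot from where it was at the start of the episode above 0.03 m or angle between any of tumbler, jar_red, jar_blue, weight, ball_cup_foot's own z axis and vertical above 0.5 rad).
It also fails if it takes over 64 s, if anything falls off the work surface, if the arm or the gripper's body presses on something with over 40 N, if the wrist force passes 120 N, or if a joint passes its speed limit or range.

## Working session

There is one attempt and no reset: what is moved stays moved. The work goes in short steps, Python scripts to look and compute and a tool call to move; the robot and the scene stay as the last step left them, time stands still between calls to the robot, and variables do not carry over. Pictures are saved under pics/ and viewed, at most 10 in all, crops included, and the job is handed in when it is done.

Besides the shell and the picture viewer there is one more tool, called after "Request:" as name(argument=value, ...), one argument or row to a line, values as JSON. drive_tool: Moves the arm, as the interface text tells. Its arguments: {"type":"object","properties":{"series":{"type":"array"},"newtons":{"type":"number"}},"required":["series"]}

```bash
mkdir -p pics; ls; cat > h.py <<'E'
import numpy as np, cv2
from rig import env, viewer
def cam(n):
    d=viewer.get_image(n); R=cv2.Rodrigues(np.array(d["rvec"],float))[0]; t=np.array(d["tvec"],float).ravel()
    return d,R,t
def cloud(d,R,t):
    K=d["camera_matrix"]; z=d["depth"]; v,u=np.mgrid[:z.shape[0],:z.shape[1]]
    c=np.stack([(u-K[0,2])/K[0,0]*z,(v-K[1,2])/K[1,1]*z,z],-1)
    return (c-t)@R
def ray(d,R,t,u,v,h):
    K=d["camera_matrix"]; r=R.T@np.array([(u-K[0,2])/K[0,0],(v-K[1,2])/K[1,1],1]); o=-R.T@t
    return o+r*(h-o[2])/r[2]
def proj(d,R,t,p):
    c=R@np.asarray(p)+t; K=d["camera_matrix"]; return (K@c/c[2])[:2]
E
python3 - <<'E'
from h import *
o=env.observe(); print({k:np.round(v,3).tolist() for k,v in o.items()}, env.pinch_z)
for n in("top","side"):
    d,R,t=cam(n); np.savez(n+"0.npz",**d); print(n,np.round(-R.T@t,3),np.round(R[2],2),d["camera_matrix"][0,0])
    cv2.imwrite(f"pics/{n}0.png",cv2.resize(d["img"][:,:,::-1],(800,600),interpolation=cv2.INTER_CUBIC))
E
```

```text
pics
{'time_s': 0.0, 'q': [-86.478, 21.843, 74.386, 0.001, 83.857, -12.334], 'qvel': [-0.033, 0.023, 0.057, 0.019, 0.041, 0.019], 'joint_efforts': [-0.003, -44.846, -23.128, -0.0, 0.005, -0.0], 'position': [0.15, -0.529, 0.231], 'tool_rot': [[0.962, 0.273, -0.0], [0.273, -0.962, 0.001], [0.0, -0.001, -1.0]], 'ft_force': [0.273, -0.336, -0.559], 'wrist_torque': [0.012, 0.066, 0.029], 'gripper_force': 0.0, 'grip_width': 0.085} 0.0187
top [ 0.318 -0.047  1.333] [ 0.18  0.01 -0.98] 444.85047079239524
side [-0.032  0.501  0.884] [ 0.48 -0.49 -0.73] 399.6555034664687
```

View pics/top0.png

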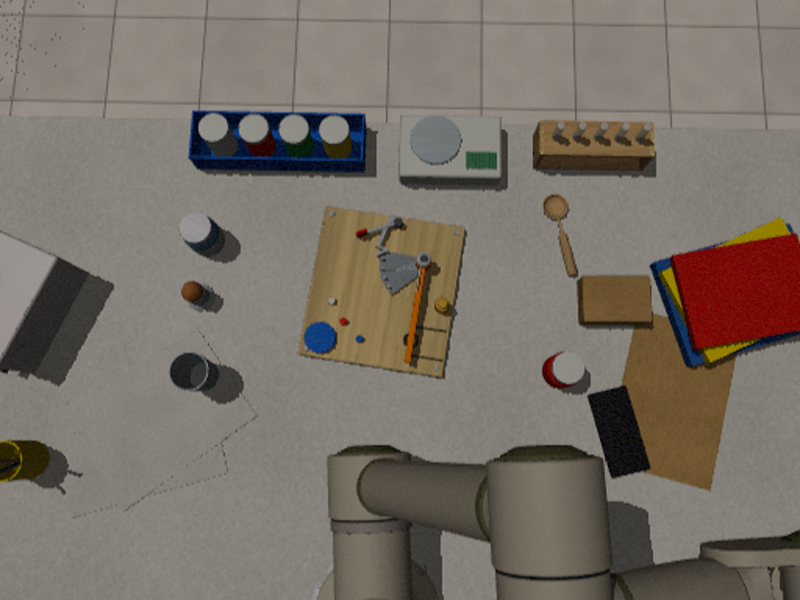

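View pics/side0.png

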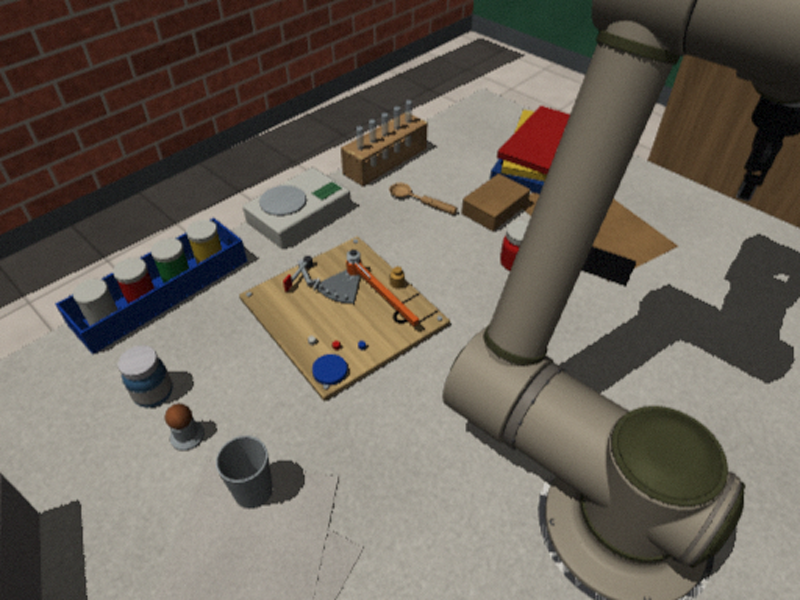

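The top view (800x600 scale) shows the post at about (424,260) and the arm tip at about (409,362). The pegs are blue (360,339), red (344,322) and white (332,301), so red is the middle one, 0.78. The ball is on its cup at (192,291), between a jar (200,232) and the tumbler (193,370). Next I measure from both views.

```bash
cat > m.py <<'E'
from h import *
from scipy.optimize import least_squares
def load(n):
    d=dict(np.load(n+"0.npz")); return d,cv2.Rodrigues(d["rvec"].astype(float))[0],d["tvec"].astype(float).ravel()
V={n:load(n) for n in("top","side")}
s=0.64
guess={"top":dict(blue=(360,339),red=(344,322),white=(332,301),tip=(409,362),ball=(192,291)),
 "side":dict(blue=(362,345),red=(336,345),white=(312,341),ball=(179,416))}
rng={"red":lambda h:((h[...,0]<8)|(h[...,0]>172))&(h[...,1]>150)&(h[...,2]>70),
"blue":lambda h:(abs(h[...,0]-112)<12)&(h[...,1]>120),"white":lambda h:(h[...,1]<60)&(h[...,2]>120),
"ball":lambda h:((h[...,0]<14))&(h[...,1]>110)&(h[...,2]>50)}
px={}
for n,(d,R,t) in V.items():
    hsv=cv2.cvtColor(d["img"],cv2.COLOR_RGB2HSV)
    for k,g in guess[n].items():
        if k not in rng: continue
        u,v=[int(x*s) for x in g]; w=12 if k=="ball" else 6
        m=rng[k](hsv[v-w:v+w+1,u-w:u+w+1]); yy,xx=np.nonzero(m)
        if len(yy)==0: print(n,k,"none");continue
        px[n,k]=(u-w+xx.mean(),v-w+yy.mean()); print(n,k,len(yy),np.round(px[n,k],1), np.round(ray(d,R,t,*px[n,k],0.057 if k=="ball" else 0.022),4))
    P=cloud(d,R,t)
    # orange arm
    m=(abs(hsv[...,0].astype(int)-11)<6)&(hsv[...,1]>190)&(hsv[...,2]>100)&(P[...,2]>.04)&(P[...,2]<.06)&(P[...,0]>.2)
    Q=P[m]; Q=Q[abs(Q[:,1]-np.median(Q[:,1]))<.1]; c=Q[:,:2].mean(0); a=np.linalg.svd(Q[:,:2]-c)[2][0]; a*=-np.sign(a[0])
    pr=(Q[:,:2]-c)@a; print(n,"arm",len(Q),c.round(4),"dir",np.degrees(np.arctan2(a[1],a[0])).round(2),"ends",(c+a*pr.min()).round(4),(c+a*pr.max()).round(4),"z",np.median(Q[:,2]).round(4))
    u,v=[int(x*s) for x in guess[n]["ball"]]; b=P[v-20:v+21,u-20:u+21].reshape(-1,3); hb=hsv[v-20:v+21,u-20:u+21].reshape(-1,3)
    b=b[rng["ball"](hb)&(b[:,2]>.045)&(b[:,2]<.09)]
    f=least_squares(lambda p:np.linalg.norm(b-p,axis=1)-.02,b.mean(0)-[0,0,.01],loss="soft_l1",f_scale=.002); print(n,"ball",len(b),f.x.round(4))
# triangulate pts from both views
def tri(k):
    f=lambda p:np.concatenate([proj(*V[n],p)-px[n,k] for n in V])
    r=least_squares(f,[.4,.1,.03]); return r.x
for k in("blue","red","white","ball"):
    print(k,tri(k).round(4))
# launcher pose from pegs (mid height 21mm)
piv=np.array([.06,-.07]); A=dict(blue=.54,red=.78,white=1.02)
def L(p,q): c,s=np.cos(p[2]),np.sin(p[2]); return p[:2]+np.array([c*q[0]-s*q[1],s*q[0]+c*q[1]])
def res(p):
    o=[]
    for (n,k) in px:
        if k=="ball":continue
        q=L(p,piv+.19*np.array([-np.cos(A[k]),np.sin(A[k])])); o.append(proj(*V[n],[*q,.023])-px[n,k])
    return np.concatenate(o)
f=least_squares(res,[.45,0,0]); p=f.x; print("launcher",p.round(4),np.degrees(p[2]),"res",f.fun.round(1))
for k,q in dict(pivot=piv,tip=[-.13,-.07],tee=[-.09,-.07]).items(): print(k,L(p,q).round(4))
E
python3 m.py
```

```text
top blue 1 [231. 218.] [0.4906 0.0435 0.022 ]
top red 17 [219.2 205.2] [0.5283 0.0798 0.022 ]
top white 13 [211.6 191.8] [0.5688 0.1042 0.022 ]
top ball 70 [121.7 185.6] [0.5751 0.3647 0.057 ]
top arm 195 [ 0.5341 -0.0563] dir 171.77 ends [ 0.636 -0.071] [ 0.4502 -0.0441] z 0.0495
top ball 70 [0.573  0.3613 0.0559]
side blue 3 [231. 221.] [0.4979 0.0489 0.022 ]
side red 19 [214.7 219.8] [0.5331 0.0775 0.022 ]
side white 15 [198.7 216.5] [0.5742 0.1008 0.022 ]
side ball 162 [112.5 265.6] [0.581  0.3623 0.057 ]
side arm 211 [ 0.5331 -0.0525] dir 173.59 ends [ 0.647  -0.0653] [ 0.453  -0.0435] z 0.0493
side ball 161 [0.5767 0.3616 0.0575]
blue [0.4945 0.0465 0.0217]
red [0.5282 0.08   0.0281]
white [0.568  0.104  0.0297]
ball [0.5745 0.3631 0.0647]
launcher [ 0.5938  0.0049 -0.1538] -8.811673405426525 res [-1.5 -2.   0.2 -0.4  0.8 -0.1  0.6 -0.1  0.4  0.8  0.9  1. ]
pivot [ 0.6424 -0.0735]
tip [ 0.4546 -0.0444]
tee [ 0.4941 -0.0505]
```

Launcher yaw is about -8.6° and red is the middle peg (0.78). I'm moving over the launcher for a closer look with the wrist camera, closing the fingers on the way.

Request:
drive_tool(
  series=[
    [[0.476, -0.394, -0.119], -65.5, 0],
    [[0.476, -0.394, -0.119], -65.5, 0],
    [[0.476, -0.394, -0.119], -65.5, 0],
    [[0.476, -0.394, -0.119], -65.5, 0],
    [[0.476, -0.394, -0.119], -65.5, 0],
    [[0.476, -0.394, -0.119], -65.5, 0],
    [[0.476, -0.394, -0.119], -65.5, 0],
    [[0.476, -0.394, -0.119], -65.5, 0],
    [[0.476, -0.394, -0.119], -65.5, 0],
    [[0.476, -0.394, -0.119], -65.5, 0],
    [[0.476, -0.394, -0.119], -65.5, 0],
    [[0.476, -0.394, -0.119], -65.5, 0],
    [[0.476, -0.394, -0.119], -65.5, 0],
    [[0.476, -0.394, -0.119], -65.5, 0],
    [[0.476, -0.394, -0.119], -65.5, 0],
    [[0.476, -0.394, -0.119], -65.5, 0],
  ],
)

```text
time_s: 1.7
position: [0.5, -0.0206, 0.35]
tool_rot: [[0.151, 0.989, -0.001], [0.989, -0.151, 0.0], [-0.0, -0.001, -1.0]]
ft_force: [0.0, -0.5, -0.3]
grip_width: -0.0002
gripper_force: 0.0
```

```bash
python3 - <<'E'
from h import *
o=env.observe(); print(o["time_s"],o["position"],np.round(o["tool_rot"],3).tolist(),o["q"],o["grip_width"])
for n in("wrist","top"):
    d,R,t=cam(n); np.savez(n+"1.npz",**d); print(n,np.round(-R.T@t,3),np.round(R[2],2),d["camera_matrix"][0,0])
    if n=="wrist":cv2.imwrite(f"pics/{n}1.png",cv2.resize(d["img"][:,:,::-1],(800,600),interpolation=cv2.INTER_CUBIC))
E
```

```text
1.7 [ 0.50003197 -0.02063971  0.34997768] [[0.151, 0.989, -0.001], [0.989, -0.151, 0.0], [-0.0, -0.001, -1.0]] [-1.59357028e+01  1.33393288e+01  6.74043124e+01 -1.31980604e-02
  9.93087709e+01 -7.24173228e+00] -0.00015648159991762977
wrist [0.512 0.053 0.492] [-0.05 -0.29 -0.96] 274.54902105553884
top [ 0.318 -0.047  1.333] [ 0.18  0.01 -0.98] 444.85047079239524
```

View pics/wrist1.png

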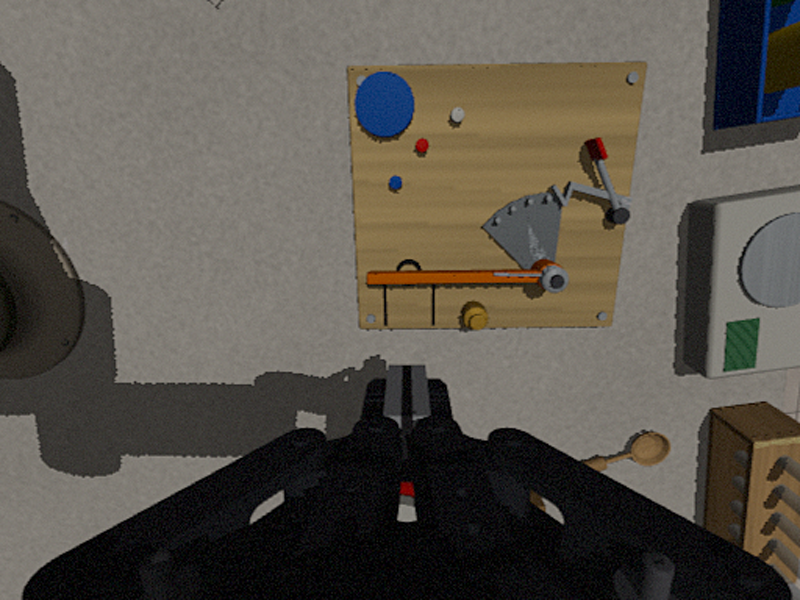

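The wrist view shows the pegs at (396,183), (422,146) and (457,115), the post top at (555,279), and all four board corners. I'm fitting the launcher pose from these.

```bash
python3 - <<'E'
from h import *
from scipy.optimize import least_squares
d=dict(np.load("wrist1.npz")); R=cv2.Rodrigues(d["rvec"].astype(float))[0]; t=d["tvec"].astype(float).ravel()
P=cloud(d,R,t)
obj=[(348,67,-.15,.14,.015),(645,63,.15,.14,.015),(359,328.5,-.15,-.14,.015),(612,326.5,.15,-.14,.015)]
piv=np.array([.06,-.07])
for a,(u,v) in zip((.54,.78,1.02),((396,183),(422,146),(457,115))):
    q=piv+.19*np.array([-np.cos(a),np.sin(a)]); obj.append((u,v,q[0],q[1],.023))
obj.append((556,280,.06,-.07,.073))
O=np.array(obj); px=(O[:,:2]+.5)*.64-.5
def L(p,q): c,s=np.cos(p[2]),np.sin(p[2]); return p[:2]+np.array([c*q[0]-s*q[1],s*q[0]+c*q[1]])
def fun(p): return np.concatenate([proj(d,R,t,[*L(p,o[2:4]),o[4]])-x for o,x in zip(O,px)])
f=least_squares(fun,[.59,0,-.15],loss="soft_l1"); p=f.x; print("launcher",p.round(4),np.degrees(p[2]).round(2)); print(fun(p).reshape(-1,2).round(1).tolist())
c,s=np.cos(p[2]),np.sin(p[2])
for k,q in dict(pivot=piv,tip=[-.13,-.07],tee=[-.09,-.07],weight=[-.015,-.12]).items(): print(k,L(p,q).round(4))
# arm edges
hsv=cv2.cvtColor(d["img"],cv2.COLOR_RGB2HSV)
m=(abs(hsv[...,0].astype(int)-11)<6)&(hsv[...,1]>190)&(hsv[...,2]>100)
K=d["camera_matrix"]; v,u=np.nonzero(m); X=np.array([ray(d,R,t,a,b,.05) for a,b in zip(u,v)]); k=(abs(X[:,0]-.55)<.13)&(abs(X[:,1]+.06)<.06); X=X[k]
l=(X[:,:2]-p[:2])@np.array([[c,-s],[s,c]]); print("arm launcher-frame",len(l),np.percentile(l,[1,50,99],axis=0).round(4).tolist())
zz=P[v[k],u[k],2]; print("arm z med",np.median(zz))
for (uu,vv,n) in ((475,312,"weight"),(408,262,"tee")):
    W=P[int(vv*.64)-4:int(vv*.64)+5,int(uu*.64)-5:int(uu*.64)+6].reshape(-1,3); W=W[W[:,2]>.018]; print(n,len(W),W.mean(0).round(4),W[:,2].max().round(4))
a=[ray(d,R,t,(uu+.5)*.64-.5,(vv+.5)*.64-.5,.023)[:2].round(4).tolist() for uu,vv in ((396,266),(420,266),(408,259))]; print("tee rim pts",a)
for aa in (0,.1,.885,.78,.7):
    c0=piv+.14*np.array([-np.cos(aa),np.sin(aa)])-.017*np.array([np.sin(aa),np.cos(aa)]); print(aa,L(p,c0).round(4))
E
```

```text
launcher [ 0.5962  0.0054 -0.1403] -8.04
[[-1.4, -1.1], [2.5, -1.1], [-0.5, 1.3], [0.2, 0.9], [-0.6, -0.2], [-0.2, -0.1], [0.0, 0.3], [1.2, 1.8]]
pivot [ 0.6459 -0.0723]
tip [ 0.4577 -0.0457]
tee [ 0.4973 -0.0513]
weight [ 0.5646 -0.1113]
arm launcher-frame 716 [[-0.1318, -0.0743], [-0.0492, -0.0689], [0.0568, -0.0558]]
arm z med 0.049449827642090396
weight 96 [ 0.5638 -0.0995  0.044 ] 0.0573
tee 32 [ 0.4995 -0.0364  0.0368] 0.4921
tee rim pts [[0.485, -0.0408], [0.5114, -0.0448], [0.4994, -0.035]]
0 [ 0.5049 -0.0695]
0.1 [ 0.5058 -0.0555]
0.885 [0.5587 0.0386]
0.78 [0.5476 0.0288]
0.7 [0.5398 0.0207]
```

Request:
drive_tool(
  series=[
    [[-0.073, 0.012, 0], 0, 0],
    [[-0.073, 0.012, 0], 0, 0],
    [[-0.073, 0.012, 0.05], 0, 0],
    [[-0.073, 0.012, 0.1], 0, 0],
    [[-0.073, 0.012, 0.15], 0, 0],
    [[-0.073, 0.012, 0.2], 0, 0],
    [[-0.073, 0.012, 0.25], 0, 0],
    [[-0.073, 0.012, 0.29], 0, 0],
    [[-0.073, 0.012, 0.31], 0, 0],
    [[-0.073, 0.012, 0.319], 0, 0],
    [[-0.073, 0.012, 0.319], 0, 0],
  ],
)

```text
time_s: 2.9
position: [0.501, -0.0944, 0.0309]
tool_rot: [[0.151, 0.989, -0.001], [0.989, -0.151, 0.001], [0.0, -0.001, -1.0]]
ft_force: [0.3, 0.1, 0.1]
grip_width: -0.0006
gripper_force: 0.0
```

```bash
cat > push.py <<'E'
from h import *
p=np.array([.5962,.0054,-.1403]); piv=np.array([.06,-.07])
def L(q): c,s=np.cos(p[2]),np.sin(p[2]); return p[:2]+np.array([c*q[0]-s*q[1],s*q[0]+c*q[1]])
def rows(angs,off=.017):
    o=env.observe(); T=np.array(o["tool_rot"]); x0=np.array(o["position"]); yaw=np.degrees(np.arctan2(T[1,0],T[0,0]))
    for a in angs:
        w=L(piv+.14*np.array([-np.cos(a),np.sin(a)])-off*np.array([np.sin(a),np.cos(a)]))
        s=T.T@(np.array([*w,x0[2]])-x0); want=90+np.degrees(p[2]-a)
        print(a,s.round(4).tolist(),round(yaw-want,1))
def arm(tag,view=False):
    pv=L(piv)
    for n in("top","wrist"):
        d,R,t=cam(n); hsv=cv2.cvtColor(d["img"],cv2.COLOR_RGB2HSV)
        m=(abs(hsv[...,0].astype(int)-11)<6)&(hsv[...,1]>190)&(hsv[...,2]>100)
        v,u=np.nonzero(m); X=np.array([ray(d,R,t,a,b,.05)[:2] for a,b in zip(u,v)]).reshape(-1,2)
        r=np.linalg.norm(X-pv,axis=1); X=X[(r<.21)&(r>.03)]
        if len(X)>20:
            e=X-pv; A=np.pi-np.unwrap(np.arctan2(e[:,1],e[:,0])%(2*np.pi))+p[2]; print(n,len(X),"angle",np.median(A[np.linalg.norm(e,axis=1)>.09]).round(3),np.median(A).round(3),"rmax",r[r<.21].max().round(3))
        if view: cv2.imwrite(f"pics/{n}_{tag}.png",cv2.resize(d["img"][:,:,::-1],(800,600),interpolation=cv2.INTER_CUBIC))
E
python3 - <<'E'
from push import *
print(env.observe()["position"],env.observe()["time_s"]); arm("a")
rows([-.1,0,.1,.2,.3,.4,.5,.6,.7,.78,.8,.84,.88])
E
```

```text
[ 0.50103342 -0.09437583  0.03093386] 2.9
wrist 7988 angle 0.011 0.01 rmax 0.193
-0.1 [0.0112, 0.0017, -0.0] -6.4
0 [0.0251, -0.0009, -0.0] -0.6
0.1 [0.0391, -0.0021, -0.0] 5.1
0.2 [0.0532, -0.0018, -0.0] 10.8
0.3 [0.0672, -0.0001, -0.0] 16.6
0.4 [0.081, 0.0029, -0.0] 22.3
0.5 [0.0944, 0.0073, -0.0] 28.0
0.6 [0.1073, 0.0131, -0.0] 33.7
0.7 [0.1195, 0.02, -0.0] 39.5
0.78 [0.1288, 0.0265, -0.0] 44.1
0.8 [0.131, 0.0282, -0.0] 45.2
0.84 [0.1353, 0.0318, -0.0] 47.5
0.88 [0.1396, 0.0355, -0.0] 49.8
```

Request:
drive_tool(
  series=[
    [[0.011, 0, 0], -0.6, 0],
    [[0.021, -0.001, 0], -0.6, 0],
    [[0.025, -0.001, 0], -0.6, 0],
    [[0.032, -0.0015, 0], 2, 0],
    [[0.039, -0.002, 0], 5, 0],
    [[0.046, -0.002, 0], 8, 0],
    [[0.053, -0.002, 0], 11, 0],
    [[0.06, -0.001, 0], 14, 0],
    [[0.067, 0, 0], 17, 0],
    [[0.074, 0.0015, 0], 19.5, 0],
    [[0.081, 0.003, 0], 22.5, 0],
    [[0.0875, 0.005, 0], 25, 0],
    [[0.0945, 0.0075, 0], 28, 0],
    [[0.101, 0.01, 0], 31, 0],
    [[0.1075, 0.013, 0], 34, 0],
    [[0.1075, 0.013, 0], 34, 0],
    [[0.1075, 0.013, 0], 34, 0],
  ],
)

```text
time_s: 4.7
position: [0.5299, 0.0105, 0.0315]
tool_rot: [[0.676, 0.737, -0.001], [0.737, -0.676, -0.0], [-0.001, -0.0, -1.0]]
ft_force: [-4.1, -2.9, 2.6]
grip_width: 0.0005
gripper_force: 2.1
```

```bash
python3 - <<'E'
from push import *
o=env.observe();print(o["position"],o["time_s"],o["ft_force"]); arm("b",True)
rows([.5,.6,.7,.78,.8,.84,.88])
E
```

```text
[0.52992591 0.01049957 0.03147954] 4.7 [-4.06716005 -2.92076224  2.56471396]
wrist 6826 angle 0.604 0.606 rmax 0.194
0.5 [-0.0137, 0.0038, 0.0] -5.9
0.6 [0.0002, 0.0013, -0.0] -0.2
0.7 [0.0143, 0.0003, -0.0] 5.6
0.78 [0.0256, 0.0005, -0.0] 10.2
0.8 [0.0284, 0.0007, -0.0] 11.3
0.84 [0.034, 0.0012, -0.0] 13.6
0.88 [0.0396, 0.002, -0.0] 15.9
```

View pics/wrist_b.png

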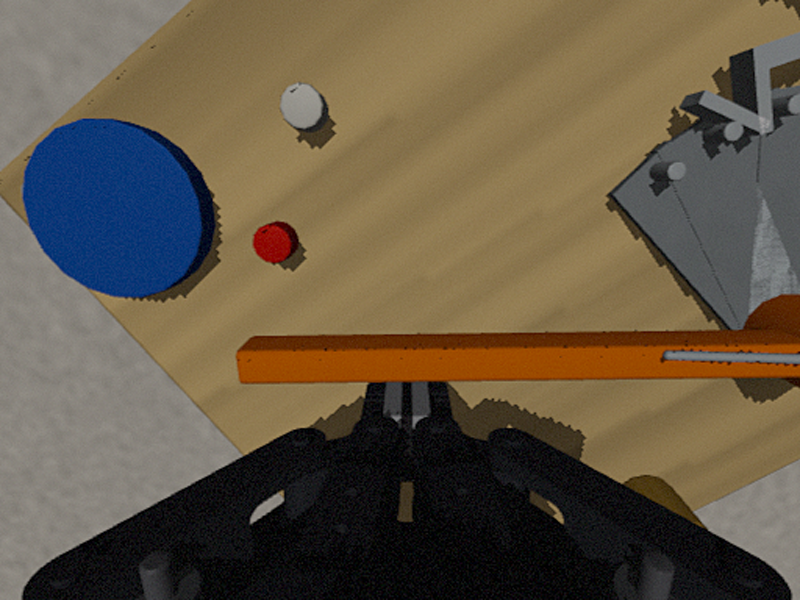

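The wrist view shows the arm flat against the fingers at 0.60, with the blue peg hidden under it and the red peg (275,242) ahead. The hook nose is near (740,120). I continue to about 0.88.

Request:
drive_tool(
  series=[
    [[0.007, 0, 0], 3, 0],
    [[0.014, 0, 0], 5.5, 0],
    [[0.02, 0, 0], 8, 0],
    [[0.026, 0.0005, 0], 10, 0],
    [[0.031, 0.001, 0], 12.5, 0],
    [[0.035, 0.0015, 0], 14, 0],
    [[0.0395, 0.002, 0], 16, 0],
    [[0.0395, 0.002, 0], 16, 0],
    [[0.0395, 0.002, 0], 16, 0],
  ],
)

```text
time_s: 5.7
position: [0.5573, 0.0384, 0.031]
tool_rot: [[0.853, 0.521, -0.003], [0.521, -0.853, 0.001], [-0.002, -0.002, -1.0]]
ft_force: [-5.6, 0.5, 2.1]
grip_width: 0.0001
gripper_force: 2.7
```

```bash
python3 - <<'E'
from push import *
o=env.observe();print(o["position"],o["time_s"],o["ft_force"]); arm("c",True)
rows([.6,.7,.74,.76,.78,.8,.82,.84,.86,.88])
E
```

```text
[0.55734169 0.0384282  0.03096207] 5.7 [-5.60013751  0.53073395  2.11457095]
top 23 angle 1.9 0.787 rmax 0.144
wrist 6881 angle 0.884 0.884 rmax 0.194
0.6 [-0.0374, 0.0109, 0.0001] -16.2
0.7 [-0.0242, 0.006, 0.0] -10.5
0.74 [-0.0188, 0.0044, 0.0] -8.2
0.76 [-0.0161, 0.0037, 0.0] -7.0
0.78 [-0.0133, 0.0031, 0.0] -5.9
0.8 [-0.0106, 0.0025, 0.0] -4.7
0.82 [-0.0078, 0.0019, 0.0] -3.6
0.84 [-0.005, 0.0014, 0.0] -2.4
0.86 [-0.0022, 0.001, 0.0] -1.3
0.88 [0.0006, 0.0006, -0.0] -0.1
```

View pics/wrist_c.png

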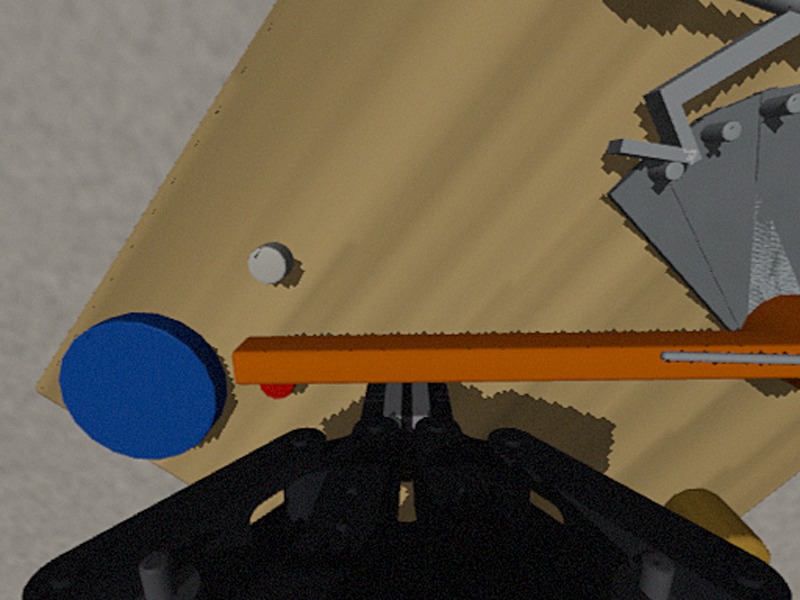

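The arm is at 0.884, past the red peg (278,388). The hook corner (690,155) sits between the last two pins, so I ease back slowly.

Request:
drive_tool(
  series=[
    [[-0.002, 0.0005, 0], -1, 0],
    [[-0.004, 0.001, 0], -2, 0],
    [[-0.006, 0.0015, 0], -3, 0],
    [[-0.008, 0.002, 0], -3.6, 0],
    [[-0.01, 0.0025, 0], -4.5, 0],
    [[-0.0115, 0.0028, 0], -5.2, 0],
    [[-0.013, 0.003, 0], -5.9, 0],
    [[-0.0145, 0.0035, 0], -6.5, 0],
    [[-0.016, 0.0037, 0], -7, 0],
    [[-0.016, 0.0037, 0], -7, 0],
  ],
)

```text
time_s: 6.8
position: [0.5471, 0.0265, 0.0314]
tool_rot: [[0.784, 0.621, 0.001], [0.621, -0.784, 0.0], [0.001, 0.0, -1.0]]
ft_force: [-0.2, -0.4, 0.2]
grip_width: -0.0002
gripper_force: 0.0
```

```bash
python3 - <<'E'
from push import *
o=env.observe();print(o["position"],o["time_s"],o["ft_force"],o["tool_rot"]); arm("d")
rows([.6,.7,.74,.76,.78])
E
```

```text
[0.54713606 0.0264845  0.03142359] 6.8 [-0.15059528 -0.37341338  0.15932334] [[ 7.84075926e-01  6.20664414e-01  7.92028829e-04]
 [ 6.20664567e-01 -7.84076202e-01  6.42603303e-05]
 [ 6.60895057e-04  4.41199252e-04 -9.99999684e-01]]
wrist 6856 angle 0.789 0.79 rmax 0.194
0.6 [-0.0232, 0.0033, -0.0] -9.2
0.7 [-0.0095, 0.0001, -0.0] -3.5
0.74 [-0.0039, -0.0008, -0.0] -1.2
0.76 [-0.0011, -0.0012, -0.0] -0.1
0.78 [0.0017, -0.0015, 0.0] 1.1
```

The force is zero and the arm hangs at about 0.79, matching the 0.78 notch. I back off, lift and go look at the ball.

Request:
drive_tool(
  series=[
    [[-0.01, 0, 0], 0, 0],
    [[-0.02, 0, 0], 0, 0],
    [[-0.02, 0, 0], 0, 0],
    [[-0.02, 0, -0.05], 0, 0],
    [[-0.02, 0, -0.1], 0, 0],
    [[-0.02, 0, -0.15], 0, 0.02],
    [[-0.02, 0, -0.2], 0, 0.04],
    [[-0.02, 0, -0.24], 0, 0.07],
    [[0.172, -0.293, -0.24], 38.4, 0.07],
    [[0.172, -0.293, -0.24], 38.4, 0.07],
    [[0.172, -0.293, -0.24], 38.4, 0.07],
    [[0.172, -0.293, -0.24], 38.4, 0.07],
    [[0.172, -0.293, -0.24], 38.4, 0.07],
    [[0.172, -0.293, -0.24], 38.4, 0.07],
    [[0.172, -0.293, -0.24], 38.4, 0.07],
    [[0.172, -0.293, -0.24], 38.4, 0.07],
    [[0.172, -0.293, -0.24], 38.4, 0.07],
    [[0.172, -0.293, -0.24], 38.4, 0.07],
  ],
)

```text
time_s: 8.7
position: [0.4999, 0.3628, 0.2711]
tool_rot: [[1.0, -0.0, -0.0], [-0.0, -1.0, -0.0], [-0.0, 0.0, -1.0]]
ft_force: [0.3, -1.1, 0.3]
grip_width: 0.0703
gripper_force: 0.0
```

```bash
python3 - <<'E'
from push import *
from scipy.optimize import least_squares
o=env.observe();print(o["position"],o["time_s"],np.round(o["tool_rot"],3).tolist(),o["grip_width"]); 
for n in("top","side","wrist"):
    d,R,t=cam(n); np.savez(n+"2.npz",**d); hsv=cv2.cvtColor(d["img"],cv2.COLOR_RGB2HSV); P=cloud(d,R,t)
    m=((hsv[...,0]<14))&(hsv[...,1]>110)&(hsv[...,2]>50)&(np.linalg.norm(P-[.575,.362,.06],axis=-1)<.04)&(P[...,2]>.045)
    v,u=np.nonzero(m); b=P[m]
    if len(b)<20: print(n,len(b)); continue
    f=least_squares(lambda p:np.linalg.norm(b-p,axis=1)-.02,b.mean(0)-[0,0,.01],loss="soft_l1",f_scale=.002)
    (cx,cy),r=cv2.minEnclosingCircle(np.stack([u,v],1).astype(np.float32)); print(n,len(b),f.x.round(4),"circle",cx,cy,r,"ray@.057",ray(d,R,t,cx,cy,.057).round(4), "zmax",np.percentile(b[:,2],98).round(4))
cv2.imwrite("pics/w2.png",cv2.resize(d["img"][:,:,::-1],(800,600),interpolation=cv2.INTER_CUBIC))
d,R,t=cam("top")
a=proj(d,R,t,[.55,.0,.03]).astype(int); c=d["img"][a[1]-65:a[1]+65,a[0]-85:a[0]+85]
cv2.imwrite("pics/t2.png",cv2.resize(c[:,:,::-1],(800,600),interpolation=cv2.INTER_CUBIC))
E
```

```text
[0.4998547  0.36278309 0.27109404] 8.7 [[1.0, -0.0, -0.0], [-0.0, -1.0, -0.0], [-0.0, 0.0, -1.0]] 0.07026727785169415
top 70 [0.5726 0.3612 0.0569] circle 122.125 185.875 6.227559566497803 ray@.057 [0.5743 0.3633 0.057 ] zmax 0.0791
side 166 [0.5762 0.3613 0.0571] circle 113.31818389892578 265.68182373046875 8.035400390625 ray@.057 [0.5793 0.361  0.057 ] zmax 0.0784
wrist 498 [0.5759 0.3621 0.0568] circle 258.53961181640625 110.38118743896484 16.014972686767578 ray@.057 [0.5771 0.3628 0.057 ] zmax 0.0771
```

View pics/w2.png

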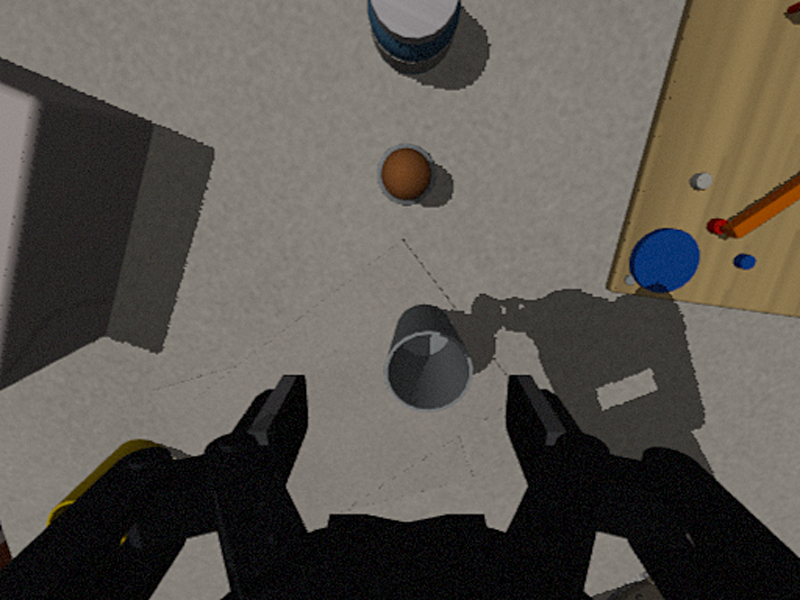

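View pics/t2.png

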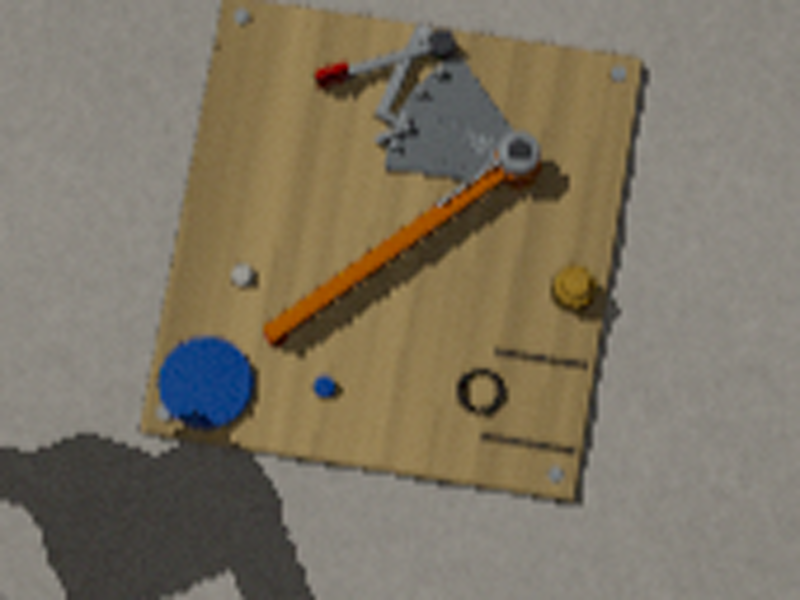

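The arm's tip hides the red peg in the top view, so it is cocked on the right notch. In the wrist view the ball is at (406,174), measured at (0.576, 0.362, 0.057), with clear space on both sides in y. I go to grasp it, with the pad ends just above the cup's mouth.

Request:
drive_tool(
  series=[
    [[0.04, 0.001, 0], 0, 0.07],
    [[0.076, 0.001, 0.02], 0, 0.07],
    [[0.076, 0.001, 0.06], 0, 0.07],
    [[0.076, 0.001, 0.11], 0, 0.07],
    [[0.076, 0.001, 0.15], 0, 0.07],
    [[0.076, 0.001, 0.18], 0, 0.07],
    [[0.076, 0.001, 0.205], 0, 0.07],
    [[0.076, 0.001, 0.218], 0, 0.07],
    [[0.076, 0.001, 0.225], 0, 0.07],
    [[0.076, 0.001, 0.225], 0, 0.07],
    [[0.076, 0.001, 0.225], 0, 0.055],
    [[0.076, 0.001, 0.225], 0, 0.045],
    [[0.076, 0.001, 0.225], 0, 0.035],
    [[0.076, 0.001, 0.225], 0, 0.035],
    [[0.076, 0.001, 0.225], 0, 0.035],
    [[0.076, 0.001, 0.225], 0, 0.035],
  ],
  newtons=20,
)

```text
time_s: 10.5
position: [0.5764, 0.3623, 0.0474]
tool_rot: [[1.0, -0.001, 0.002], [-0.001, -1.0, 0.001], [0.002, -0.001, -1.0]]
ft_force: [0.1, 0.4, 6.2]
grip_width: 0.0384
gripper_force: 20.0
```

Request:
drive_tool(
  series=[
    [[0, 0, -0.003], 0, 0.035],
    [[0, 0, -0.006], 0, 0.035],
    [[0, 0, -0.01], 0, 0.035],
    [[0, 0, -0.014], 0, 0.035],
    [[0, 0, -0.014], 0, 0.035],
  ],
)

```text
time_s: 11.0
position: [0.5762, 0.3622, 0.0611]
tool_rot: [[1.0, -0.001, 0.001], [-0.001, -1.0, 0.0], [0.001, -0.0, -1.0]]
ft_force: [-0.2, 0.2, -0.3]
grip_width: 0.0385
gripper_force: 20.2
```

```bash
python3 - <<'E'
from h import *
d,R,t=cam("side"); a=proj(d,R,t,[.576,.362,.06]).astype(int); c=d["img"][a[1]-45:a[1]+45,a[0]-60:a[0]+60]
cv2.imwrite("pics/s3.png",cv2.resize(c[:,:,::-1],(800,600),interpolation=cv2.INTER_CUBIC))
E
```

```text
(no output)
```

View pics/s3.png

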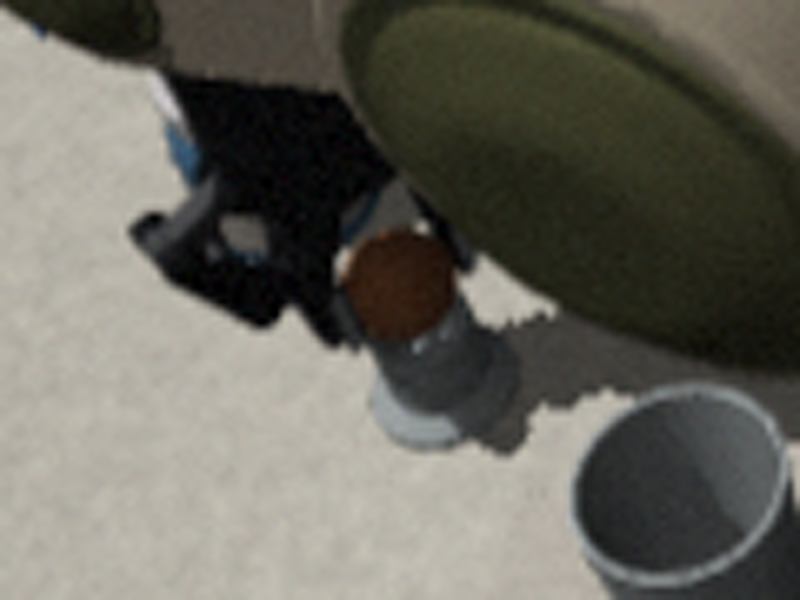

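The ball is held between the pads, and the cup still stands on the table. I lift clear and carry it towards the tee, stopping short so the wrist camera can see the tee.

Request:
drive_tool(
  series=[
    [[0, 0, -0.02], 0, 0.035],
    [[0, 0, -0.06], 0, 0.035],
    [[0, 0, -0.1], 0, 0.035],
    [[0, 0, -0.14], 0, 0.035],
    [[0, 0.01, -0.16], 0, 0.035],
    [[-0.015, 0.04, -0.16], 0, 0.035],
    [[-0.03, 0.08, -0.16], 0, 0.035],
    [[-0.045, 0.12, -0.16], 0, 0.035],
    [[-0.06, 0.16, -0.16], 0, 0.035],
    [[-0.075, 0.2, -0.16], 0, 0.035],
    [[-0.09, 0.24, -0.16], 0, 0.035],
    [[-0.105, 0.28, -0.16], 0, 0.035],
    [[-0.12, 0.32, -0.16], 0, 0.035],
    [[-0.135, 0.36, -0.16], 0, 0.035],
    [[-0.15, 0.395, -0.16], 0, 0.035],
    [[-0.156, 0.412, -0.16], 0, 0.035],
    [[-0.156, 0.412, -0.16], 0, 0.035],
    [[-0.156, 0.412, -0.16], 0, 0.035],
  ],
)

```text
time_s: 12.85
position: [0.4197, -0.0497, 0.2204]
tool_rot: [[1.0, -0.002, 0.0], [-0.002, -1.0, 0.0], [0.0, -0.0, -1.0]]
ft_force: [-0.1, 0.1, -0.4]
grip_width: 0.0382
gripper_force: 20.3
```

```bash
python3 - <<'E'
from push import *
from scipy.optimize import least_squares
o=env.observe();print(o["position"],o["time_s"],np.round(o["tool_rot"],3).tolist(),o["grip_width"])
g=L([-.09,-.07]); print("model tee",g.round(4))
for n in("top","wrist"):
    d,R,t=cam(n); np.savez(n+"4.npz",**d); hsv=cv2.cvtColor(d["img"],cv2.COLOR_RGB2HSV)
    u0,v0=proj(d,R,t,[*g,.023]); print(n,u0,v0)
    U,Vv=np.meshgrid(np.arange(512),np.arange(384)); W=None
    m=(hsv[...,2]<60)&(np.hypot(U-u0,Vv-v0)<(25 if n=="wrist" else 8)); v,u=np.nonzero(m)
    if len(u)>4:
        X=np.array([ray(d,R,t,a,b,.021)[:2] for a,b in zip(u,v)]); X=X[np.linalg.norm(X-g,axis=1)<.022]
        f=least_squares(lambda p:np.linalg.norm(X-p[:2],axis=1)-.013,g,loss="soft_l1",f_scale=.002); print(n,len(X),"tee",f.x.round(4),"bbox",X.min(0).round(4),X.max(0).round(4),"mid",((X.min(0)+X.max(0))/2).round(4))
    P=cloud(d,R,t); tc=o["position"]
    mm=((hsv[...,0]<14))&(hsv[...,1]>110)&(hsv[...,2]>30)&(np.linalg.norm(P-tc,axis=-1)<.045); b=P[mm]
    if len(b)>15:
        f=least_squares(lambda p:np.linalg.norm(b-p,axis=1)-.02,b.mean(0)-[0,0,.01],loss="soft_l1",f_scale=.002); print(n,len(b),"ball-tcp",(f.x-tc).round(4))
cv2.imwrite("pics/w4.png",cv2.resize(d["img"][:,:,::-1],(800,600),interpolation=cv2.INTER_CUBIC))
E
```

```text
[ 0.41968768 -0.04968097  0.22038426] 12.85 [[1.0, -0.002, 0.0], [-0.002, -1.0, 0.0], [0.0, -0.0, -1.0]] 0.038175394809511605
model tee [ 0.4973 -0.0513]
top 262.96790333743866 216.3791963733748
wrist 261.161322856172 109.76081699168603
wrist 266 tee [ 0.4974 -0.0516] bbox [ 0.4833 -0.0666] [ 0.5116 -0.0369] mid [ 0.4974 -0.0518]
wrist 2558 ball-tcp [-0.0002 -0.      0.009 ]
```

View pics/w4.png

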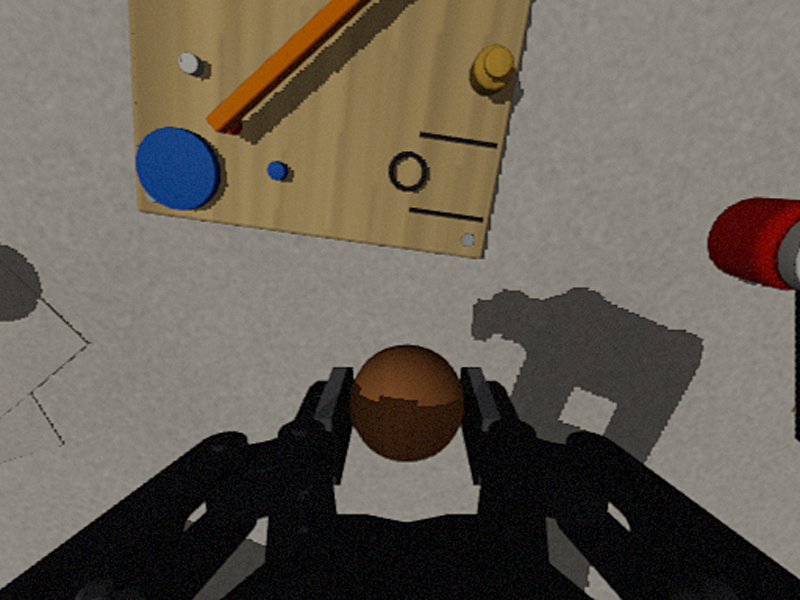

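The ring is at (408,171), measured at (0.4974, -0.0517), and the ball sits 9 mm above the TCP in the grip. I move over the tee and down.

Request:
drive_tool(
  series=[
    [[0.03, 0.001, 0], 0, 0.035],
    [[0.06, 0.002, 0], 0, 0.035],
    [[0.078, 0.002, 0.02], 0, 0.035],
    [[0.078, 0.002, 0.06], 0, 0.035],
    [[0.078, 0.002, 0.1], 0, 0.035],
    [[0.078, 0.002, 0.13], 0, 0.035],
    [[0.078, 0.002, 0.155], 0, 0.035],
    [[0.078, 0.002, 0.17], 0, 0.035],
    [[0.078, 0.002, 0.18], 0, 0.035],
    [[0.078, 0.002, 0.186], 0, 0.035],
    [[0.078, 0.002, 0.188], 0, 0.035],
    [[0.078, 0.002, 0.188], 0, 0.035],
  ],
)

```text
time_s: 14.15
position: [0.4979, -0.0518, 0.0326]
tool_rot: [[1.0, -0.0, 0.001], [-0.0, -1.0, -0.0], [0.001, 0.0, -1.0]]
ft_force: [-0.1, -0.8, -0.1]
grip_width: 0.0384
gripper_force: 20.3
```

Nearly down. I lower until it touches.

Request:
drive_tool(
  series=[
    [[0, 0, 0.0005], 0, 0.035],
    [[0, 0, 0.001], 0, 0.035],
    [[0, 0, 0.0015], 0, 0.035],
    [[0, 0, 0.0015], 0, 0.035],
  ],
)

```text
time_s: 14.55
position: [0.4978, -0.052, 0.031]
tool_rot: [[1.0, -0.001, 0.0], [-0.001, -1.0, -0.0], [0.0, 0.0, -1.0]]
ft_force: [0.2, -0.6, -0.4]
grip_width: 0.0387
gripper_force: 20.3
```

Request:
drive_tool(
  series=[
    [[0, 0, 0.0005], 0, 0.035],
    [[0, 0, 0.001], 0, 0.035],
    [[0, 0, 0.0015], 0, 0.035],
    [[0, 0, 0.0015], 0, 0.035],
  ],
)

```text
time_s: 14.95
position: [0.4981, -0.052, 0.0303]
tool_rot: [[1.0, -0.001, 0.002], [-0.001, -1.0, -0.001], [0.002, 0.001, -1.0]]
ft_force: [-1.6, 1.5, 11.0]
grip_width: 0.0388
gripper_force: 21.1
```

It touches the tee. I ease off half a millimetre, open gently and lift straight up.

Request:
drive_tool(
  series=[
    [[0, 0, -0.0007], 0, 0.036],
    [[0, 0, -0.0007], 0, 0.038],
    [[0, 0, -0.0007], 0, 0.04],
    [[0, 0, -0.0007], 0, 0.043],
    [[0, 0, -0.0007], 0, 0.048],
    [[0, 0, -0.0007], 0, 0.055],
    [[0, 0, -0.0007], 0, 0.065],
    [[0, 0, -0.0007], 0, 0.07],
    [[0, 0, -0.0007], 0, 0.07],
    [[0, 0, -0.0007], 0, 0.07],
    [[0, 0, -0.01], 0, 0.07],
    [[0, 0, -0.03], 0, 0.07],
    [[0, 0, -0.07], 0, 0.07],
    [[0, 0, -0.12], 0, 0.07],
    [[0, 0, -0.17], 0, 0.07],
    [[-0.03, 0, -0.19], 0, 0.07],
    [[-0.06, 0, -0.19], 0, 0.07],
    [[-0.078, 0, -0.19], 0, 0.07],
    [[-0.078, 0, -0.19], 0, 0.07],
  ],
)

```text
time_s: 16.85
position: [0.4179, -0.0515, 0.2203]
tool_rot: [[1.0, -0.001, 0.001], [-0.001, -1.0, -0.0], [0.001, 0.0, -1.0]]
ft_force: [0.4, -0.5, -0.9]
grip_width: 0.0699
gripper_force: 0.0
```

```bash
python3 - <<'E'
from push import *
from scipy.optimize import least_squares
o=env.observe();print(o["position"],o["time_s"],o["grip_width"])
for n in("top","wrist"):
    d,R,t=cam(n); hsv=cv2.cvtColor(d["img"],cv2.COLOR_RGB2HSV); P=cloud(d,R,t)
    mm=((hsv[...,0]<14))&(hsv[...,1]>90)&(hsv[...,2]>30)&(np.linalg.norm(P-[.4975,-.052,.045],axis=-1)<.035)&(P[...,2]>.03); b=P[mm]; print(n,len(b))
    if len(b)>15:
        f=least_squares(lambda p:np.linalg.norm(b-p,axis=1)-.02,b.mean(0)-[0,0,.01],loss="soft_l1",f_scale=.002); print("ball",f.x.round(4))
arm("e")
cv2.imwrite("pics/w5.png",cv2.resize(d["img"][:,:,::-1],(800,600),interpolation=cv2.INTER_CUBIC))
E
```

```text
[ 0.41794632 -0.05151038  0.22031328] 16.85 0.06986128811997581
top 0
wrist 632
ball [ 0.4974 -0.05    0.039 ]
top 204 angle 0.761 0.754 rmax 0.198
wrist 1379 angle 0.777 0.776 rmax 0.194
```

View pics/w5.png

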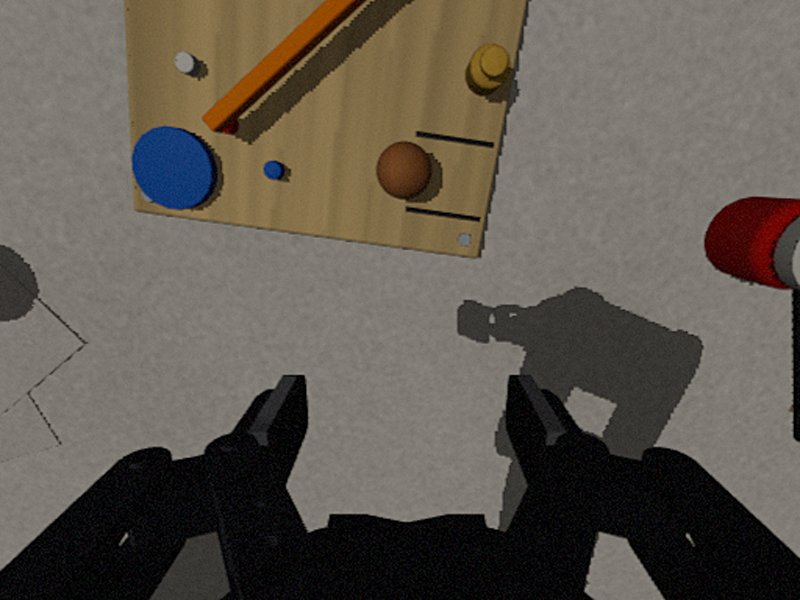

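The ball rests on the tee at (404,170), centre height 0.039. The arm hangs at 0.777 with its tip over the red peg, and nothing else was disturbed. I'm handing in.

```bash
python3 -c "
from rig import env
print(env.close_job())"
```

```text
the job is handed in; nothing more can be done
None
```

The job is handed in with no verdict shown: by the last camera check the orange arm hung on the catch at about 0.78 with its tip over the red peg, and the wooden ball rested on the tee; the cup was still standing when I lifted the ball, though I did not re-measure it or the bystanders afterwards.

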